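# Clear the turner off the roasting pan and hold its lid half open

### The job

A wooden turner has been left lying across the closed lid of the roasting pan. First stand it in the white mug, blade end up, and let go of it; then take the bar handle on the lid, raise the lid half open, to 45 degrees, and finish while still holding it steadily there, so that a cook can look in. Leave the mug upright and do not disturb the other things.

Things in the scene. Friction and masses are not known exactly. Their poses are not given: they have to be found in the camera images.
- pan: the dark steel roasting pan with two side loops, 220 mm deep (x) x 260 mm wide (y) x 66 mm high, 312 mm wide over its side loops, standing fixed on the cooktop; origin at the centre of its underside, x points from its front (bar handle side, towards the robot) to its hinge side, z up
- lid (a joint): the opening angle of the pan's lid, rad: 0 closed flat, grows as the front edge rises, stop at 1.3 (45 degrees = 0.785). The lid is a flat steel plate of 0.45 kg, 228 x 266 mm, its upper face 76 mm above the pan's underside, hinged along the pan's far upper edge; it falls shut by its own weight from any angle
- lid_hinge (a point): the middle of the lid's hinge axis, which runs along the pan's y axis, 114 mm beyond the pan's origin in x and 70 mm above it
- lid_bar (a point): the centre of the straight round black bar handle on the lid (12 mm thick, 110 mm long, parallel to the hinge axis, on two posts at its ends, 34 mm of clear room under it): with the lid closed 192 mm from the hinge axis towards the front and 46 mm above it; it moves with the lid
- turner: wooden turner (flat spatula), 285 mm long, 0.06 kg, at first flat on the lid between bar and hinge, handle end to the pan's right; origin under the middle of its length, x along it to the blade end, z out of its upper face. Straight handle 14 mm wide (y), 16 mm thick (z), x = -142 to +73 mm, then a blade 50 mm wide, 7 mm thick, to x = +142; centre of mass near x = +18 mm
- handle_end (a point): the middle of the turner's handle end (the end that goes down into the mug)
- blade_end (a point): the middle of the turner's blade end
- mug: the plain white straight-walled mug with one handle, 0.3 kg, loose, 84 mm across, 91 mm high, 123 mm over the handle, standing on the worktop right of the cooktop (6 mm lower than the cooktop's top); origin at the underside, midway between handle and far wall; the handle points to its -y, z up
- mug_mouth (a point): the centre of the mug's open mouth at rim height, 19.5 mm from its origin in +y and 91 mm up; the round hollow below it is about 68 mm wide and 83 mm deep
- salt: bystander: glass salt shaker, 44 x 44 x 90 mm, on the strip of worktop beside the mug; origin at its underside
- small_bowl: bystander: small grey-blue bowl, 64 mm across, 35 mm high, on the same strip; origin at its underside
- tumbler: bystander: clear glass tumbler, 81 mm across, 93 mm high, right of and behind the pan; origin at its underside
There are look-alikes about, which are no part of the job. What is shaped like the mug but green is not meant.

How it is judged:
By the outcome, as a careful person would: the job done as asked, in the order asked, and still so for the second after the job is handed in, while the arm keeps its last pose, push and grip.
It also fails if it takes over 51 s, if anything falls off the work surface, if the arm or the gripper's body presses on something with over 40 N, if the wrist force passes 120 N, or if a joint passes its speed limit or range.

### The arm

A 6-joint arm with a two-finger parallel gripper is mounted at the origin on a cart in front of the work surface, level with it; the furniture and walls round the work are solid. World frame = base frame: x ahead of the robot, y to its left, z up, the work surface at z = 0. Lengths are in m, angles in rad, forces in N, time in s.
With the tool pointing down it reaches from about 0.3 to 0.875 m from the base axis. Payload 4.2 kg.
Tool frame: the origin (TCP) lies between the finger pads, 19 mm behind the fingertips; this is the grasp point; z points along the fingers, y is the line along which they close (so a half turn about z gives the same grasp; the last joint's range is limited). The gripper opens to 85 mm and grips with 20 to 120 N. Pads are 22 mm wide; open, the fingers measure 114 mm over their backs; the gripper's body (76 mm by 85 mm) begins 54 mm behind the grasp point. The pads swing forward as they close: fully open they stand 13 mm farther back than shut.
Start: joints at [1.261, 0.32, 1.565, -0, 1.257, -0.02], TCP at [0.164, 0.551, 0.25] pointing down, gripper open.
Joint ranges: [-3.11, 3.11], [-0.84, 2.01], [0.21, 2.61], [-1.34, 4.49], [0.05, 2.63], [-2.56, 2.56]. Speed limits (rad/s): [2.57, 2.57, 3.14, 3.14, 3.14, 3.14].

### API

Orientations are given as a unit quaternion [w, x, y, z].
In Python, from plant import arm, eyes, job gives the robot as it stands.
- The arm moves only by the tool carry_out, never from a script. Its argument "series" is a list that holds one entry, the list of rows, each a list of 7 numbers: the turn, a rotation vector about the tool's x, y, z in degrees, then the shift along the tool's x, y, z in m, then the opening in per cent of the stroke, from 0 (shut) to 100 (fully open). In form: [[[rx, ry, rz, x, y, z, grip], ...]]. A call has 1 to 12 rows; each row is the pose to reach, as a shift and turn from the pose commanded when the call began, along the tool's axes at that moment; what a row does not reach only later rows make up. A row lasts 1/10 s, in which the tool goes at most 50 mm and 8.59 degrees, less where a joint would pass 70% of its speed; a pose out of reach is approached as far as the arm can. A call with a gripper value outside its range is refused whole. The fingers move at their own pace and stop on an object; "newtons" is the grip in N (left out, the last holds). Time passes only in rows, so rows that repeat a pose let the fingers close. It gives the time, the measured TCP pose, the force, the opening and the grip force at its end, in the units of the state.
- arm.get_obs(): the state, without advancing time (a new reading comes with each control period).
- eyes.camera(name): name is "scene" or "top"; returns a dict with "frame" (420x560x3 uint8, blue, green, red), "camera_matrix" (3x3 intrinsics, pixels), "pose" (4x4, takes a point from camera to world coordinates). Camera axes: x right, y down, z forward; pixel columns grow to the right and rows downward; lengths in m; the calibration is good to about 2 mm. A picture is of the moment at which its call begins. There is no depth.
- job.job_done(): hands the job in; it is judged then, once.
The state is a dict: "time_s": time; "joint_positions": joint angles; "dq": joint speeds; "joint_efforts": joint torques, N m; "tcp_pos": TCP position; "eef_rot": TCP orientation; "ft_force": force on the tool from outside, world axes, zero at the start; "ft_torque": the same for the moment, N m; "grip_width": opening from 0.0 (shut) to 1.0 (fully open); "gripper_force": force on a finger pad.
Only numpy, scipy, OpenCV 4.12 (cv2) and the standard library are available. Lean on these libraries where they do the work, as an engineer would, in place of code of your own. Each camera call takes 0.05 s, during which the arm holds its last target. There are 200 camera calls.

## Working session

There is one attempt and no reset: what is moved stays moved. The work goes in short steps, Python scripts to look and compute and a tool call to move; the robot and the scene stay as the last step left them, time stands still between calls to the robot, and variables do not carry over. Pictures are saved under pics/ and viewed, at most 10 in all, crops included, and the job is handed in when it is done.

Besides the shell and the picture viewer there is one more tool, called after "Request:" in YAML: its name, and indented under it one key for each argument. carry_out: Moves the arm, as the interface text tells. Its arguments: {"type":"object","properties":{"series":{"type":"array"},"newtons":{"type":"number"}},"required":["series"]}

```bash
mkdir -p pics; ls
python3 - <<'E'
from plant import arm, eyes, job
import cv2,numpy as np
o=arm.get_obs();print({k:np.round(v,3).tolist() for k,v in o.items()})
for n in("scene","top"):
    c=eyes.camera(n);cv2.imwrite(f"pics/{n}0.png",c["frame"]);print(n,c["camera_matrix"].tolist(),np.round(c["pose"],4).tolist())
E
```

```text
pics
{'time_s': 0.0, 'joint_positions': [1.261, 0.32, 1.566, -0.0, 1.257, -0.02], 'dq': [0.001, 0.001, -0.001, 0.001, -0.002, -0.001], 'joint_efforts': [-0.002, -41.552, -23.416, -0.0, 0.008, 0.0], 'tcp_pos': [0.164, 0.551, 0.249], 'eef_rot': [-0.0, 0.144, 0.99, -0.001], 'ft_force': [-0.351, 0.217, 0.112], 'ft_torque': [0.052, -0.005, -0.024], 'gripper_force': 0.0, 'grip_width': 0.999}
scene [[411.90215073292813, 0.0, 277.77474845040854], [0.0, 411.90215073292813, 205.51119607853872], [0.0, 0.0, 1.0]] [[-0.8653, -0.3859, 0.3199, 0.3034], [-0.501, 0.6873, -0.526, 0.7061], [-0.0169, -0.6154, -0.788, 0.8642], [0.0, 0.0, 0.0, 1.0]]
top [[531.6069695645599, 0.0, 277.6562393460771], [0.0, 531.6069695645599, 211.43406221649454], [0.0, 0.0, 1.0]] [[0.0101, -0.9984, 0.0564, 0.5422], [-0.9999, -0.0103, -0.0027, 0.1981], [0.0033, -0.0564, -0.9984, 1.4213], [0.0, 0.0, 0.0, 1.0]]
```

View pics/scene0.png

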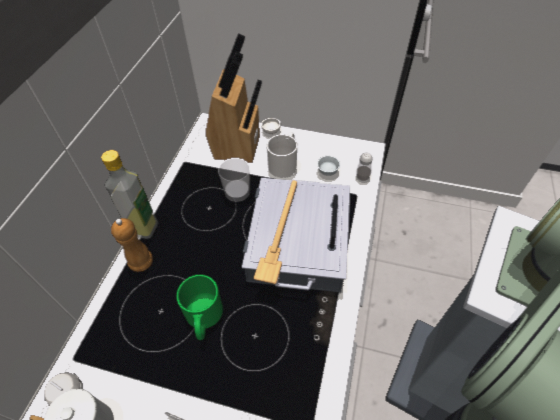

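View pics/top0.png

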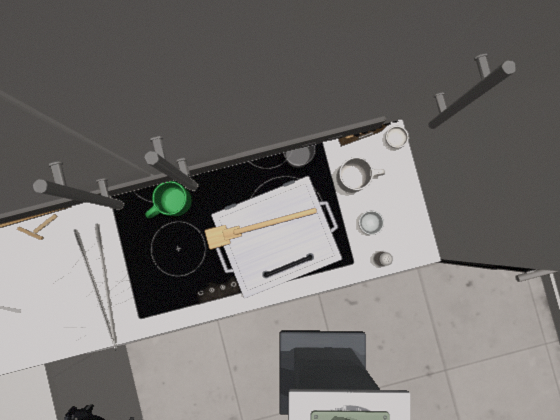

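The top view shows the mug candidates: a white/grey straight-walled one with a handle at top px (355,176), and a green one at (171,199), which is excluded by colour. The turner's blade is at (218,237) and its handle end at (316,211). The lid bar runs from (266,274) to (311,258). I'll confirm with one enlarged crop.

Run:
```python
import cv2
f=cv2.imread("pics/top0.png")
cv2.imwrite("pics/crop1.png",cv2.resize(f[120:310,195:445],None,fx=3.15,fy=3.15,interpolation=cv2.INTER_CUBIC))
```

```text
(no output)
```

View pics/crop1.png

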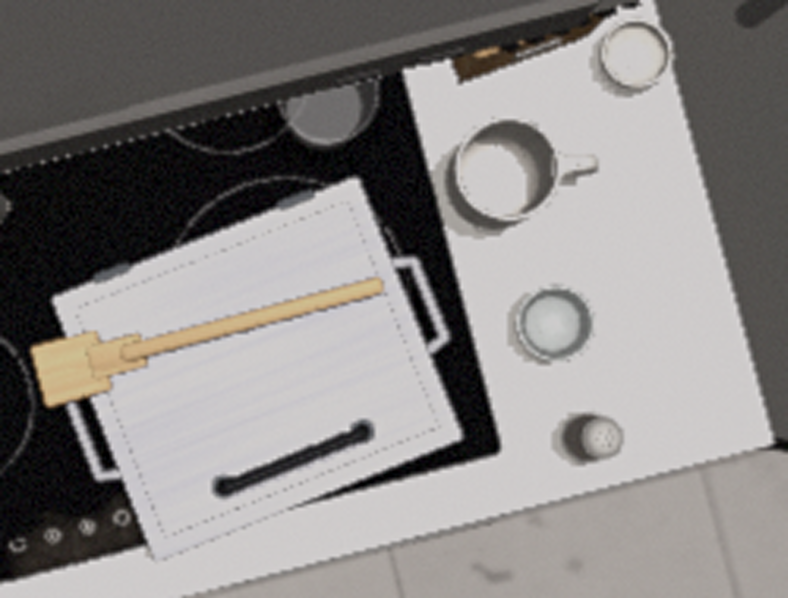

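The crop shows the white mug's rim centre at crop (507,170), with its handle pointing right. The small bowl is at (555,325) and the salt at (600,437). The lid corners and bar are clear. Next I'll triangulate the key points.

```bash
cat > h.py <<'E'
import numpy as np
K={'scene':np.array([[411.902,0,277.775],[0,411.902,205.511],[0,0,1]]),'top':np.array([[531.607,0,277.656],[0,531.607,211.434],[0,0,1]])}
P={'scene':np.array([[-0.8653,-0.3859,0.3199,0.3034],[-0.501,0.6873,-0.526,0.7061],[-0.0169,-0.6154,-0.788,0.8642]]),'top':np.array([[0.0101,-0.9984,0.0564,0.5422],[-0.9999,-0.0103,-0.0027,0.1981],[0.0033,-0.0564,-0.9984,1.4213]])}
def ray(n,u,v): return P[n][:,:3]@np.linalg.solve(K[n],[u,v,1.]),P[n][:,3]
def at(n,u,v,z):
    d,o=ray(n,u,v); return o+d*(z-o[2])/d[2]
def proj(n,p):
    q=K[n]@(P[n][:,:3].T@(np.asarray(p,float)-P[n][:,3])); return q[:2]/q[2]
def tri(a,b):
    A=[];B=[]
    for n,(u,v) in (('scene',a),('top',b)):
        d,o=ray(n,u,v); d/=np.linalg.norm(d);M=np.eye(3)-np.outer(d,d);A.append(M);B.append(M@o)
    return np.linalg.lstsq(np.vstack(A),np.hstack(B),rcond=None)[0]
E
python3 - <<'E'
from h import *
np.set_printoptions(precision=4,suppress=True)
c=lambda x,y:(195+(x+.5)/3.15-.5,120+(y+.5)/3.15-.5)
for z0 in(0,.006,-.006):
    pass
zl=.082
L=[at('top',*c(*p),zl) for p in((360,180),(462,437),(160,560),(52,298))]
print('lid corners BR FR FL BL',np.array(L)[:,:2]);C=np.mean(L,0)
ax=(L[0]-L[1]+L[3]-L[2]);print('c',C,'yaw',np.degrees(np.arctan2(ax[1],ax[0])),[np.linalg.norm(L[i]-L[(i+1)%4]) for i in range(4)])
b=[at('top',*c(*p),.122) for p in((222,487),(365,430))];print('bar',b,np.mean(b,0))
print('bar tri',tri((335,200),c(365,430)),tri((333,245),c(222,487)))
t=[at('top',*c(*p),zl+h) for p,h in(((381,285),.016),((40,377),.007))];print('turner',t,np.linalg.norm(t[0]-t[1]),np.degrees(np.arctan2(*(t[1]-t[0])[[1,0]])))
print('mug mouth',at('top',*c(507,170),.091), tri((283,147),c(507,170)),at('top',*c(597,165),.05))
for n,p,z in(('salt',(602,436),.09),('bowl',(557,324),.035),('tumbler',(330,110),.099)):print(n,at('top',*c(*p),z))
E
```

```text
lid corners BR FR FL BL [[0.7065 0.1161]
 [0.5014 0.0334]
 [0.4017 0.2728]
 [0.609  0.362 ]]
c [0.5546 0.1961 0.082 ] yaw 22.635199106280655 [np.float64(0.2212283518333805), np.float64(0.2593563102306068), np.float64(0.2257067331933328), np.float64(0.2645737846695647)]
bar [array([0.4623, 0.2235, 0.122 ]), array([0.5072, 0.1134, 0.122 ])] [0.4848 0.1684 0.122 ]
bar tri [0.5057 0.1113 0.0945] [0.4582 0.2235 0.0856]
turner [array([0.6212, 0.0999, 0.098 ]), array([0.5457, 0.3696, 0.089 ])] 0.2802380126239578 105.6260652508758
mug mouth [ 0.7147 -0.0008  0.091 ] [ 0.7155 -0.0042  0.0733] [ 0.725  -0.0811  0.05  ]
salt [ 0.5035 -0.0767  0.09  ]
bowl [ 0.5941 -0.0508  0.035 ]
tumbler [0.7602 0.1414 0.099 ]
```

Run:
```python
import cv2
f=cv2.imread("pics/scene0.png")
cv2.imwrite("pics/crop2.png",cv2.resize(f[115:305,205:395],None,fx=3.15,fy=3.15,interpolation=cv2.INTER_CUBIC))
```

```text
(no output)
```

View pics/crop2.png

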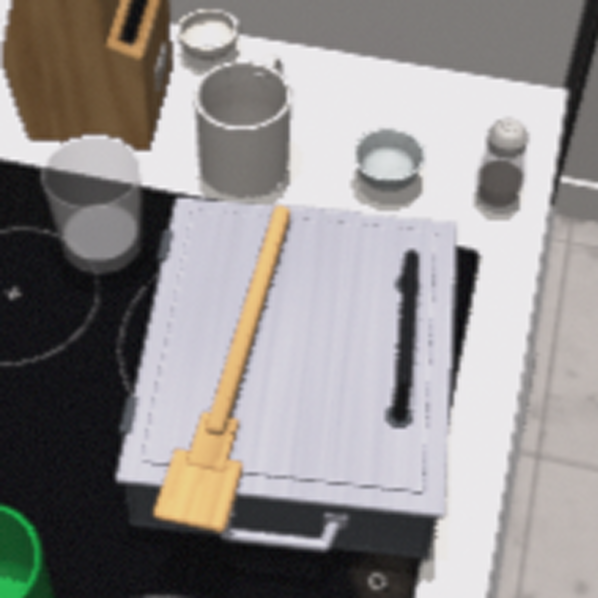

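The scene crop shows lid corners at (177,199), (457,222), (443,515) and (120,480), and bar ends at (412,253) and (398,415). The turner runs from (281,207) to (190,525), and the mug rim centre is at (243,96). I'll fit both views jointly.

Run:
```python
from h import *
from scipy.optimize import least_squares as ls
np.set_printoptions(precision=4,suppress=True)
c=lambda x,y:np.array([195+(x+.5)/3.15-.5,120+(y+.5)/3.15-.5])
s=lambda x,y:np.array([205+(x+.5)/3.15-.5,115+(y+.5)/3.15-.5])
# pan model: lid 114-228..114, top z .076; bar x=-.078,z=.116
M=[(.114,-.133,.076),(-.114,-.133,.076),(-.114,.133,.076),(.114,.133,.076),(-.078,-.055,.116),(-.078,.055,.116)]
T=[(360,180),(462,437),(160,560),(52,298),(365,430),(222,487)]
S=[(177,199),(457,222),(443,515),(120,480),(412,253),(398,415)]
def pts(q):
    C,s_=np.cos(q[2]),np.sin(q[2]);return [np.array([q[0]+C*x-s_*y,q[1]+s_*x+C*y,q[3]+z]) for x,y,z in M]
def r(q,full=0):
    w=pts(q);return np.hstack([np.hstack([proj('top',p)-c(*a),proj('scene',p)-s(*b)]) for p,a,b in zip(w,T,S)])
o=ls(r,[.55,.2,.4,0]);print('pan',o.x,np.degrees(o.x[2]));print(o.fun.reshape(-1,4))
w=pts(o.x);print('bar',(w[4]+w[5])/2)
for n,a,b in(('mug',(507,170),(243,96)),('tH',(381,285),(281,207)),('tB',(40,377),(190,525)),('bowl',(557,324),(390,155)),('salt',(602,436),(508,130))):print(n,tri(s(*b),c(*a)))
```

```text
pan [ 0.5551  0.1965  0.3868 -0.0118] 22.162488710822085
[[-0.5236 -0.8133  0.1678  0.6518]
 [ 0.3146  0.4762 -0.3816  1.5624]
 [-1.1521  0.199   0.1177  1.7306]
 [ 0.5966 -0.2224 -1.2933  0.8831]
 [-1.6176  1.2873 -0.4668  4.169 ]
 [ 2.3474 -0.3346  1.3211 -8.6319]]
bar [0.4829 0.1671 0.1042]
mug [ 0.716  -0.0022  0.0816]
tH [0.6223 0.0995 0.0891]
tB [0.5451 0.3708 0.0769]
bowl [ 0.5947 -0.0528  0.0238]
salt [ 0.5027 -0.0796  0.0765]
```

Request:
carry_out:
  series:
    - [[0,0,8,-0.047,-0.015,0,60],[0,0,16,-0.094,-0.03,0,60],[0,0,24,-0.141,-0.045,0,60],[0,0,32,-0.188,-0.06,0,60],[0,0,40,-0.235,-0.075,0,60],[0,0,48,-0.282,-0.09,0,60],[0,0,57.5,-0.33,-0.105,0,60],[0,0,57.5,-0.377,-0.12,0,60],[0,0,57.5,-0.424,-0.135,0,60],[0,0,57.5,-0.471,-0.15,0,60],[0,0,57.5,-0.471,-0.15,0,60],[0,0,57.5,-0.471,-0.15,0,60]]
  newtons: 40

```text
time_s: 1.3
tcp_pos: [0.5732, 0.2718, 0.249]
eef_rot: [-0.001, 0.603, 0.797, -0.001]
ft_force: [0.0, -1.2, -0.8]
grip_width: 0.601
gripper_force: 0.0
```

Run:
```python
from plant import arm, eyes
import cv2,numpy as np
from h import *
o=arm.get_obs();print(np.round(o['joint_positions'],4).tolist(),np.round(o['tcp_pos'],4).tolist(),np.round(o['eef_rot'],4).tolist())
f=eyes.camera("scene")["frame"];cv2.imwrite("pics/s1full.png",f)
p=proj('scene',[.573,.272,.09]);print(p)
x,y=int(p[0]),int(p[1]);g=f[max(0,y-90):y+70,max(0,x-90):x+90];print(max(0,x-90),max(0,y-90));cv2.imwrite("pics/s1.png",cv2.resize(g,None,fx=3,fy=3,interpolation=cv2.INTER_CUBIC))
```

```text
[0.4243, 0.4154, 1.4194, 0.0006, 1.3086, 0.1491] [0.5732, 0.2718, 0.249] [-0.0007, 0.6035, 0.7974, -0.0007]
[276.56475412 238.49657487]
186 148
```

View pics/s1.png

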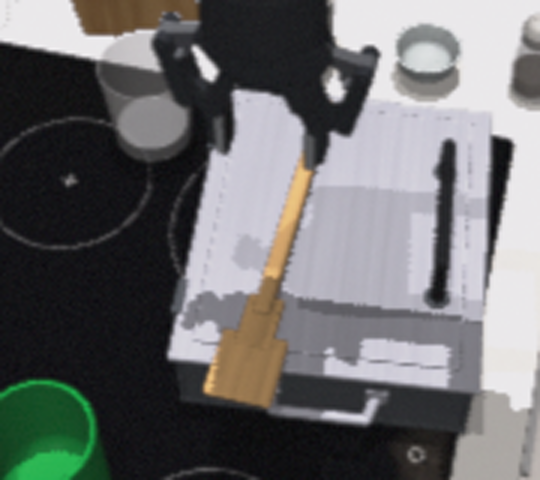

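Request:
carry_out:
  series:
    - [[0,0,0,0,0,0.04,60],[0,0,0,0,0,0.08,60],[0,0,0,0,0,0.11,60],[0,0,0,0,0,0.13,60],[0,0,0,0,0,0.13,60]]

```text
time_s: 1.85
tcp_pos: [0.5695, 0.2731, 0.117]
eef_rot: [-0.002, 0.602, 0.799, -0.003]
ft_force: [-0.3, -0.2, 0.1]
grip_width: 0.6
gripper_force: 0.0
```

The crop shows the handle at (277,271), and the planned grasp point projects to (272,271), so they agree. I'll go down the last bit slowly.

Request:
carry_out:
  series:
    - [[0,0,0,0,0,0.008,60],[0,0,0,0,0,0.016,60],[0,0,0,0,0,0.022,60],[0,0,0,0,0,0.022,60]]

```text
time_s: 2.25
tcp_pos: [0.5724, 0.2727, 0.0976]
eef_rot: [-0.0, 0.602, 0.798, -0.0]
ft_force: [-0.3, -0.6, -0.0]
grip_width: 0.603
gripper_force: 0.0
```

Run:
```python
from plant import arm, eyes
import cv2,numpy as np
o=arm.get_obs();print(np.round(o['joint_positions'],4).tolist(),np.round(o['tcp_pos'],4).tolist(),np.round(o['eef_rot'],4).tolist(),np.round(o['ft_force'],2))
```

```text
[0.4263, 0.5342, 1.625, 0.0001, 0.9832, 0.1487] [0.5724, 0.2727, 0.0976] [-0.0002, 0.6025, 0.7981, -0.0003] [-0.26 -0.59 -0.01]
```

Request:
carry_out:
  series:
    - [[0,0,0,0,0,0,30],[0,0,0,0,0,0,30],[0,0,0,0,0,0,5],[0,0,0,0,0,0,5],[0,0,0,0,0,0,5],[0,0,0,0,0,0,5],[0,0,0,0,0,0,5]]
  newtons: 40

```text
time_s: 2.95
tcp_pos: [0.5732, 0.2728, 0.0986]
eef_rot: [0.0, 0.603, 0.798, 0.001]
ft_force: [-0.3, 0.2, 4.7]
grip_width: 0.147
gripper_force: 41.3
```

Request:
carry_out:
  series:
    - [[0,0,0,0,0,-0.03,5],[0,0,0,0,0,-0.07,5],[0,0,0,0,0,-0.11,5],[0,0,0,0,0,-0.15,5],[0,0,0,0,0,-0.19,5],[0,5,0,0,0,-0.23,5],[0,12,0,0,0,-0.23,5],[0,20,0,0,0,-0.23,5],[0,20,0,0,0,-0.23,5],[0,20,0,0,0,-0.23,5]]

```text
time_s: 3.95
tcp_pos: [0.5728, 0.272, 0.327]
eef_rot: [-0.138, 0.594, 0.786, 0.103]
ft_force: [-1.3, 1.4, -0.5]
grip_width: 0.147
gripper_force: 40.7
```

```bash
cat > fk.py <<'E'
import numpy as np
from scipy.spatial.transform import Rotation as R
from scipy.optimize import least_squares as ls
# angles: R = Rz(j1) Ry(j2+j3) [Rz(s4 j4)] Ry(j5) Rz(s6 j6)*tool ; tool z along last axis
def fk(q,p,s4):
    a,L2,o3,L4,d6,h,y0=p
    r1=R.from_euler('z',q[0]);r2=r1*R.from_euler('y',q[1]);r3=r1*R.from_euler('y',q[1]+q[2])
    r4=r3*R.from_euler('z',s4*q[3]);r5=r4*R.from_euler('y',q[4]);r6=r5*R.from_euler('z',q[5])
    x=np.array([0,0,h])+r1.apply([a,0,0])+r2.apply([0,0,L2])+r3.apply([o3,0,L4])+r6.apply([0,0,d6])
    return x,r6*R.from_euler('z',y0)
E
python3 - <<'E'
from plant import arm
from fk import *
o=arm.get_obs();q=o['joint_positions'];print(np.round(q,4).tolist(),np.round(o['tcp_pos'],4).tolist(),np.round(o['eef_rot'],4).tolist(),o['gripper_force'],o['grip_width'])
w=np.array(o['eef_rot'])
m=R.from_quat(w[[1,2,3,0]])
for s4 in(1,-1):
    for y0 in(0,np.pi):
        print(s4,y0,np.degrees((m.inv()*fk(q,[0]*6+[y0],s4)[1]).magnitude()))
E
```

```text
[0.2635, 0.374, 1.335, 0.3497, 1.4471, -0.0582] [0.5728, 0.272, 0.327] [-0.1383, 0.5942, 0.7856, 0.1032] 40.66408574581146 0.14667245316618086
1 0 90.00000000000001
1 3.141592653589793 90.0
-1 0 101.24399210934496
-1 3.141592653589793 92.07240415160202
```

```bash
cat >> fk.py <<'E'
D=[([1.261,.32,1.5655,0,1.257,-.02],[.164,.551,.2495]),([0.4243,0.4154,1.4194,0.0006,1.3086,0.1491],[0.5732,0.2718,0.249]),([0.4263,0.5342,1.625,0.0001,0.9832,0.1487],[0.5724,0.2727,0.0976]),([0.2635,0.374,1.335,0.3497,1.4471,-0.0582],[0.5728,0.272,0.327])]
S=ls(lambda p:np.hstack([fk(q,list(p)+[np.pi/2],1)[0]-x for q,x in D]+[1e-4*(p-[0,.35,.05,.35,.25,.3])]),[0,.35,.05,.35,.25,.3])
p=list(S.x)+[np.pi/2]
lo=[-3.11,-.84,.21,-1.34,.05,-2.56];hi=[3.11,2.01,2.61,4.49,2.63,2.56]
def ik(x,r,q0):
    f=lambda q:np.hstack([fk(q,p,1)[0]-x,.3*(r.inv()*fk(q,p,1)[1]).as_rotvec()])
    s=ls(f,np.clip(q0,np.array(lo)+.01,np.array(hi)-.01),bounds=(lo,hi));return s.x,np.linalg.norm(s.fun)
E
python3 - <<'E'
from fk import *
np.set_printoptions(precision=3,suppress=True)
print(S.x,np.abs(S.fun[:12]).max())
q0=D[3][0]
down=R.from_matrix(np.array([[np.cos(np.radians(105.8)),np.cos(np.radians(15.8)),0],[np.sin(np.radians(105.8)),np.sin(np.radians(15.8)),0],[0,0,-1]]))
for az in(0,-30,-50,-70):
  for tilt in(60,75,90):
    r=R.from_euler('z',az,degrees=True)*down*R.from_euler('y',tilt,degrees=True)
    for z in(.31,.18):
        q,e=ik([.70,0,z],r,q0);print(az,tilt,z,q,round(e,4))
E
```

```text
[0.003 0.593 0.027 0.414 0.333 0.173] 0.011168233099173197
0 60 0.31 [-0.343  0.797  0.98   0.873  1.971 -0.524] 0.0
0 60 0.18 [-0.343  0.889  1.121  0.814  1.815 -0.707] 0.0
0 75 0.31 [-0.375  0.883  1.002  1.064  2.067 -0.534] 0.0
0 75 0.18 [-0.375  0.996  1.095  0.98   1.959 -0.729] 0.0
0 90 0.31 [-0.385  0.965  1.047  1.251  2.16  -0.538] 0.0
0 90 0.18 [-0.385  1.101  1.088  1.147  2.095 -0.733] 0.0
-30 60 0.31 [-0.418  0.57   1.427  1.027  1.498 -0.452] 0.0
-30 60 0.18 [-0.418  0.697  1.554  1.057  1.369 -0.673] 0.0
-30 75 0.31 [-0.466  0.652  1.496  1.234  1.605 -0.611] 0.0
-30 75 0.18 [-0.466  0.803  1.579  1.235  1.527 -0.833] 0.0
-30 90 0.31 [-0.481  0.751  1.552  1.413  1.744 -0.745] 0.0
-30 90 0.18 [-0.481  0.924  1.59   1.381  1.707 -0.955] 0.0
-50 60 0.31 [-0.418  0.425  1.688  1.182  1.17  -0.414] 0.0
-50 60 0.18 [-0.418  0.579  1.818  1.312  1.079 -0.713] 0.0
-50 75 0.31 [-0.474  0.508  1.788  1.451  1.307 -0.694] 0.0
-50 75 0.18 [-0.474  0.694  1.877  1.529  1.285 -0.977] 0.0
-50 90 0.31 [-0.493  0.625  1.858  1.653  1.507 -0.915] 0.0
-50 90 0.18 [-0.493  0.836  1.899  1.666  1.53  -1.166] 0.0
-70 60 0.31 [-0.348  0.295  1.9    1.404  0.812 -0.393] 0.0
-70 60 0.18 [-0.348  0.48   2.041  1.718  0.809 -0.845] 0.0
-70 75 0.31 [-0.405  0.38   2.036  1.808  1.02  -0.839] 0.0
-70 75 0.18 [-0.405  0.611  2.136  1.98   1.126 -1.197] 0.0
-70 90 0.31 [-0.426  0.522  2.124  2.038  1.332 -1.132] 0.0
-70 90 0.18 [-0.426  0.787  2.172  2.084  1.48  -1.411] 0.0
```

Run:
```python
from h import *
from fk import *
np.set_printoptions(precision=3,suppress=True)
print([at('top',*c,0)[:2] for c in((440,261),(403,122),(117,346))])
q0=D[3][0]
c,s=lambda d:np.cos(np.radians(d)),lambda d:np.sin(np.radians(d))
down=R.from_matrix(np.array([[c(105.8),c(15.8),0],[s(105.8),s(15.8),0],[0,0,-1]]))
for az in(-70,-90,-105):
  for tilt in(70,80,90):
    r=R.from_euler('z',az,degrees=True)*down*R.from_euler('y',tilt,degrees=True)
    for z in(.31,.18):
        q,e=ik([.70,0,z],r,q0);print(az,tilt,z,q,round(e,4),'wrist',np.array([.7,0,z])-.333*r.apply([0,0,1]))
```

```text
[array([ 0.495, -0.24 ]), array([ 0.868, -0.142]), array([0.263, 0.614])]
-70 70 0.31 [-0.39   0.345  1.995  1.695  0.934 -0.709] 0.0 wrist [ 0.446 -0.183  0.424]
-70 70 0.18 [-0.39   0.561  2.11   1.916  1.012 -1.1  ] 0.0 wrist [ 0.446 -0.183  0.294]
-70 80 0.31 [-0.417  0.422  2.071  1.901  1.117 -0.952] 0.0 wrist [ 0.434 -0.192  0.368]
-70 80 0.18 [-0.417  0.666  2.155  2.027  1.244 -1.28 ] 0.0 wrist [ 0.434 -0.192  0.238]
-70 90 0.31 [-0.426  0.522  2.124  2.038  1.332 -1.132] 0.0 wrist [ 0.43  -0.195  0.31 ]
-70 90 0.18 [-0.426  0.787  2.172  2.084  1.48  -1.411] 0.0 wrist [ 0.43  -0.195  0.18 ]
-90 70 0.31 [-0.211  0.248  2.154  2.288  0.622 -1.   ] 0.0 wrist [ 0.399 -0.085  0.424]
-90 70 0.18 [-0.211  0.506  2.284  2.556  0.918 -1.367] 0.0 wrist [ 0.399 -0.085  0.294]
-90 80 0.31 [-0.228  0.335  2.248  2.502  0.922 -1.243] 0.0 wrist [ 0.384 -0.089  0.368]
-90 80 0.18 [-0.228  0.634  2.346  2.617  1.255 -1.489] 0.0 wrist [ 0.384 -0.089  0.238]
-90 90 0.31 [-0.235  0.456  2.313  2.6    1.248 -1.382] 0.0 wrist [ 0.38  -0.091  0.31 ]
-90 90 0.18 [-0.235  0.782  2.369  2.631  1.579 -1.576] 0.0 wrist [ 0.38  -0.091  0.18 ]
-105 70 0.31 [-0.011  0.22   2.197  3.092  0.497 -1.536] 0.0 wrist [ 0.387 -0.004  0.424]
-105 70 0.18 [-0.011  0.492  2.332  3.111  0.904 -1.561] 0.0 wrist [ 0.387 -0.004  0.294]
-105 80 0.31 [-0.012  0.31   2.297  3.107  0.862 -1.553] 0.0 wrist [ 0.372 -0.005  0.368]
-105 80 0.18 [-0.012  0.63   2.4    3.115  1.284 -1.568] 0.0 wrist [ 0.372 -0.005  0.238]
-105 90 0.31 [-0.013  0.44   2.365  3.113  1.234 -1.561] 0.0 wrist [ 0.367 -0.005  0.31 ]
-105 90 0.18 [-0.013  0.789  2.426  3.115  1.644 -1.573] 0.0 wrist [ 0.367 -0.005  0.18 ]
```

Request:
carry_out:
  series:
    - [[0,7,0,0.001,0,-0.003,5],[0,14,0,0.002,0,-0.006,5],[0,21,0,0.003,0,-0.009,5],[0,28,0,0.004,0,-0.012,5],[0,35,0,0.005,0,-0.015,5],[0,43,0,0.006,0,-0.018,5],[0,51,0,0.007,0,-0.02,5],[0,59,0,0.008,0,-0.022,5],[0,60,0,0.008,0,-0.022,5],[0,60,0,0.008,0,-0.022,5]]

```text
time_s: 4.95
tcp_pos: [0.5725, 0.2737, 0.3502]
eef_rot: [-0.513, 0.462, 0.612, 0.385]
ft_force: [0.4, 0.9, -0.9]
grip_width: 0.152
gripper_force: 40.7
```

```bash
cat > plan.py <<'E'
from plant import arm
from fk import *
np.set_printoptions(precision=4,suppress=True)
def cur():
    o=arm.get_obs();w=np.array(o['eef_rot']);return np.array(o['tcp_pos']),R.from_quat(w[[1,2,3,0]]),o
def toolaxes(az,tilt): # tool x az(before tilt), y=az-90, z down, then tilt about y
    c,s=np.cos(np.radians(az)),np.sin(np.radians(az))
    return R.from_matrix(np.array([[c,s,0],[s,-c,0],[0,0,-1.]]))*R.from_euler('y',tilt,degrees=True)
def rel(x,r,x0,r0): return (r0.inv()*r).as_rotvec(degrees=True),r0.inv().apply(np.array(x)-x0)
E
python3 - <<'E'
from plan import *
x0,r0,o=cur();print(x0,np.round(o['joint_positions'],3),o['grip_width']);print(r0.as_matrix())
r=toolaxes(30.8,80)
end=np.array([.716,-.002,.12])-.010*np.array([np.cos(.5376),np.sin(.5376),0])
x=end+.18*r.apply([1,0,0])-.010*r.apply([0,0,1])
print('target',x,rel(x,r,x0,r0), 'down-in-tool',r.inv().apply([0,0,-1]))
E
```

```text
[0.5725 0.2737 0.3502] [-0.032  0.556  1.567  1.252  1.737 -0.604] 0.15168419508228756
[[-0.046   0.9611 -0.2723]
 [ 0.1699  0.2761  0.946 ]
 [ 0.9844 -0.0027 -0.176 ]]
target [0.7258 0.0038 0.299 ] (array([-74.094 ,   0.2166,  13.0216]), array([-0.1033,  0.073 , -0.288 ])) down-in-tool [-0.9848 -0.      0.1736]
```

Request:
carry_out:
  series:
    - [[-7.4,0,1.3,-0.01,0.007,-0.029,5],[-14.8,0,2.6,-0.02,0.014,-0.058,5],[-22.2,0,3.9,-0.03,0.022,-0.086,5],[-29.6,0,5.2,-0.041,0.029,-0.115,5],[-37,0,6.5,-0.051,0.036,-0.144,5],[-44.4,0,7.8,-0.062,0.044,-0.173,5],[-51.8,0,9.1,-0.072,0.051,-0.201,5],[-59.2,0,10.4,-0.082,0.058,-0.23,5],[-66.6,0,11.7,-0.093,0.066,-0.259,5],[-74,0,13,-0.103,0.073,-0.288,5],[-74,0,13,-0.103,0.073,-0.288,5],[-74,0,13,-0.103,0.073,-0.288,5]]

```text
time_s: 6.15
tcp_pos: [0.7256, 0.0045, 0.3021]
eef_rot: [-0.171, 0.737, 0.206, 0.621]
ft_force: [0.4, 0.4, -0.5]
grip_width: 0.151
gripper_force: 40.7
```

Run:
```python
from plan import *
from plant import eyes
import cv2
from h import proj
x0,r0,o=cur();print(x0,np.round(o['joint_positions'],3),o['grip_width'],o['ft_force'])
e=x0-.18*r0.apply([1,0,0])+.01*r0.apply([0,0,1]);print('end',e)
a=eyes.camera("scene")["frame"];b=eyes.camera("top")["frame"]
print(proj('scene',e),proj('top',e),proj('scene',[.716,-.002,.088]),proj('top',[.716,-.002,.088]))
A=cv2.resize(a[50:220,190:350],None,fx=2.5,fy=2.5,interpolation=2);B=cv2.resize(b[90:260,270:430],None,fx=2.5,fy=2.5,interpolation=2)
cv2.imwrite("pics/m1.png",np.hstack([A,B]))
```

```text
[0.7256 0.0045 0.3021] [-0.326  0.413  2.004  2.022  0.988 -0.924] 0.15113523438536977 [ 0.3758  0.3821 -0.4736]
end [ 0.7079 -0.0068  0.1231]
[285.2176 133.618 ] [359.9781 174.7593] [281.7804 143.4262] [355.8948 173.2874]
```

View pics/m1.png

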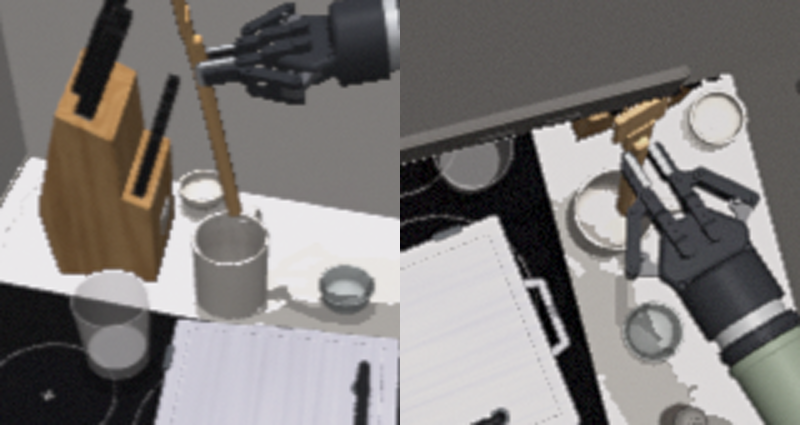

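The picture shows the handle end at scene (283,135) and top (360,175), as predicted. The mug mouth is at scene (282,145) and top (356,175). I'll shift about 15 mm towards the far rim and lower it.

Request:
carry_out:
  series:
    - [[0,0,0,0.003,0,0.015,5],[0,0,0,-0.017,0,0.0185,5],[0,0,0,-0.041,0,0.0225,5],[0,0,0,-0.065,0,0.027,5],[0,0,0,-0.085,0,0.0305,5],[0,0,0,-0.1,0,0.033,5],[0,0,0,-0.1,0,0.033,5]]

```text
time_s: 6.95
tcp_pos: [0.7391, 0.0113, 0.193]
eef_rot: [-0.172, 0.739, 0.203, 0.618]
ft_force: [-0.6, -0.7, -0.1]
grip_width: 0.15
gripper_force: 40.7
```

Request:
carry_out:
  series:
    - [[0,0,0,-0.003,0,0.0005,5],[0,0,0,-0.006,0,0.001,5],[0,0,0,-0.006,0,0.001,5]]

```text
time_s: 7.25
tcp_pos: [0.7389, 0.0105, 0.1903]
eef_rot: [-0.17, 0.738, 0.204, 0.62]
ft_force: [-0.3, -0.1, -0.5]
grip_width: 0.151
gripper_force: 40.7
```

Request:
carry_out:
  series:
    - [[0,0,0,-0.003,0,0.0005,5],[0,0,0,-0.005,0,0.001,5],[0,0,0,-0.005,0,0.001,5]]

```text
time_s: 7.55
tcp_pos: [0.7388, 0.0104, 0.1848]
eef_rot: [-0.17, 0.738, 0.203, 0.62]
ft_force: [0.8, 0.4, 1.0]
grip_width: 0.15
gripper_force: 40.7
```

Run:
```python
from plan import *
from plant import eyes
import cv2
x0,r0,o=cur();print(x0,o['ft_force'],o['gripper_force'])
a=eyes.camera("scene")["frame"];b=eyes.camera("top")["frame"]
A=cv2.resize(a[50:220,190:350],None,fx=2.5,fy=2.5,interpolation=2);B=cv2.resize(b[90:260,270:430],None,fx=2.5,fy=2.5,interpolation=2)
cv2.imwrite("pics/m2.png",np.hstack([A,B]))
```

```text
[0.7388 0.0104 0.1848] [0.825  0.3519 0.9878] 40.73132514953613
```

View pics/m2.png

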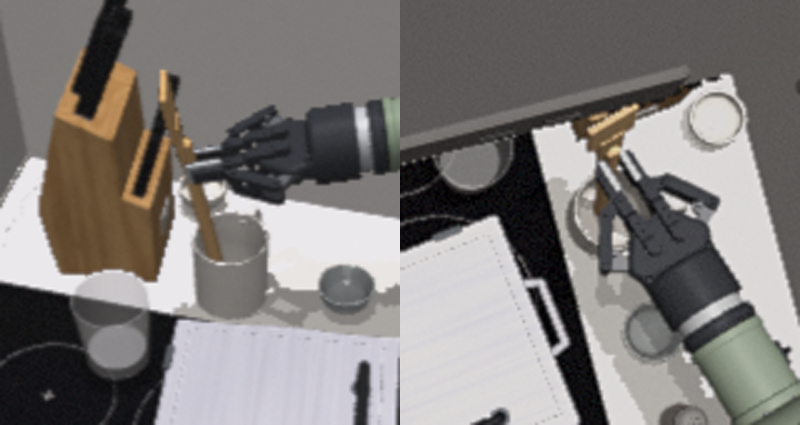

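The turner is inside the mug, against its back-left rim, with its end on the floor. The mug is upright. I'll open a little and retreat along the tool.

Request:
carry_out:
  series:
    - [[0,0,0,0,0,0,20],[0,0,0,0,0,0,26],[0,0,0,0,0,0,34],[0,0,0,0,0,0,45],[0,0,0,0,0,0,50],[0,0,0,0,0,0,50],[0,0,0,0,0,-0.01,50],[0,0,0,0,0,-0.03,50],[0,0,0,0,0,-0.06,50],[0,0,0,0.01,0,-0.09,50],[0,0,0,0.03,0,-0.12,50],[0,0,0,0.06,0,-0.12,50]]

```text
time_s: 8.85
tcp_pos: [0.6434, -0.0465, 0.2633]
eef_rot: [-0.17, 0.74, 0.201, 0.619]
ft_force: [0.9, -0.3, 0.2]
grip_width: 0.5
gripper_force: 0.0
```

Run:
```python
from plan import *
from plant import eyes
import cv2
x0,r0,o=cur();print(x0,o['ft_force'],o['gripper_force'],np.round(o['joint_positions'],3))
a=eyes.camera("scene")["frame"];b=eyes.camera("top")["frame"]
A=cv2.resize(a[50:220,190:350],None,fx=2.5,fy=2.5,interpolation=2);B=cv2.resize(b[90:260,270:430],None,fx=2.5,fy=2.5,interpolation=2)
cv2.imwrite("pics/m3.png",np.hstack([A,B]))
```

```text
[ 0.6434 -0.0465  0.2633] [ 0.8527 -0.266   0.1912] 0.0 [-0.494  0.41   2.171  1.952  1.137 -1.042]
```

View pics/m3.png

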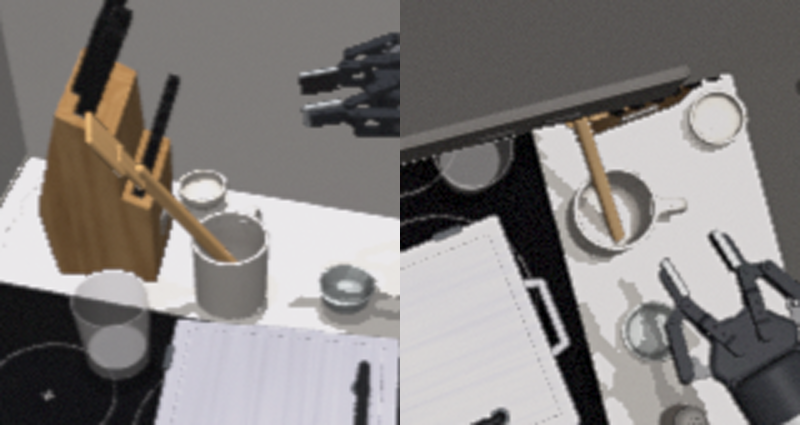

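The turner stands in the upright mug, blade up, leaning on the rear rim, and the gripper is clear of it at top (690,250). Now the lid: I'll check a path to above the bar with the model.

Run:
```python
from plan import *
from scipy.spatial.transform import Slerp
x0,r0,o=cur();q=np.array(o['joint_positions']);print(x0)
def sim(x1,r1,x0,r0,q,n=12):
    rv,dx=rel(x1,r1,x0,r0);print('rel',rv,dx)
    for k in range(1,n+1):
        r=r0*R.from_rotvec(rv*k/n,degrees=True);x=x0+(x1-x0)*k/n;q,e=ik(x,r,q)
        if k%2==0:print(k,q,round(e,4),'wrist',x-.333*r.apply([0,0,1]))
    return q
x1=np.array([.483,.167,.26])
print('direct');sim(x1,toolaxes(112.2,0),x0,r0,q)
xm=np.array([.55,.02,.28]);rm=toolaxes(60,30)
print('via');qm=sim(xm,rm,x0,r0,q);sim(x1,toolaxes(112.2,0),xm,rm,qm)
```

```text
[ 0.6461 -0.0458  0.2693]
direct
rel [ 56.6694 -65.227  -66.5955] [-0.0127 -0.2663 -0.03  ]
2 [-0.5008  0.3383  2.1445  1.6318  1.0477 -1.0159] 0.0 wrist [ 0.3791 -0.2073  0.3885]
4 [-0.4134  0.2488  2.0492  1.2787  0.9566 -0.8231] 0.0 wrist [ 0.4035 -0.1768  0.4523]
6 [-0.2738  0.1874  1.9518  0.9095  0.9314 -0.5934] 0.0 wrist [ 0.4314 -0.121   0.5099]
8 [-0.0915  0.1596  1.8571  0.5523  0.9759 -0.364 ] 0.0 wrist [ 0.4573 -0.0419  0.5554]
10 [ 0.1174  0.1683  1.7684  0.2428  1.0857 -0.1761] 0.0 wrist [0.4761 0.0562 0.5841]
12 [ 0.3329  0.2124  1.6879 -0.      1.2413 -0.0546] 0.0 wrist [0.483 0.167 0.593]
via
rel [ 25.0656 -49.1307 -16.9753] [ 0.003  -0.1055 -0.0503]
2 [-0.5277  0.3601  2.17    1.7466  1.0664 -0.9736] 0.0 wrist [ 0.3696 -0.2152  0.3735]
4 [-0.5053  0.2897  2.0999  1.505   0.9813 -0.7685] 0.0 wrist [ 0.3813 -0.2108  0.4205]
6 [-0.4647  0.2383  2.0235  1.2487  0.9469 -0.5476] 0.0 wrist [ 0.3979 -0.1993  0.4645]
8 [-0.4084  0.2049  1.9442  0.9982  0.9598 -0.3332] 0.0 wrist [ 0.4183 -0.1809  0.5046]
10 [-0.3392  0.1881  1.8649  0.7709  1.0121 -0.1437] 0.0 wrist [ 0.4416 -0.1557  0.5395]
12 [-0.2603  0.186   1.7879  0.5746  1.0934  0.0126] 0.0 wrist [ 0.4667 -0.1242  0.5684]
rel [ 13.6569 -27.8773 -50.9684] [ 0.0712 -0.1315  0.0642]
2 [-0.1739  0.1818  1.768   0.476   1.1143 -0.0039] 0.0 wrist [ 0.4776 -0.0838  0.5778]
4 [-0.0807  0.1803  1.7496  0.3774  1.1355 -0.0163] 0.0 wrist [ 0.486  -0.0393  0.5855]
6 [ 0.0179  0.1821  1.7325  0.2796  1.158  -0.026 ] 0.0 wrist [0.4911 0.0088 0.5911]
8 [ 0.1208  0.1878  1.7166  0.1834  1.1829 -0.0343] 0.0 wrist [0.4925 0.0598 0.5943]
10 [ 0.2263  0.1978  1.7018  0.0899  1.2107 -0.0432] 0.0 wrist [0.4899 0.1128 0.595 ]
12 [ 0.3329  0.2124  1.6879 -0.      1.2413 -0.0546] 0.0 wrist [0.483 0.167 0.593]
```

Request:
carry_out:
  series:
    - [[4.4,-5,-5.1,-0.001,-0.02,-0.002,50],[8.7,-10,-10.2,-0.002,-0.041,-0.005,50],[13.1,-15,-15.4,-0.003,-0.061,-0.007,50],[17.4,-20.1,-20.5,-0.004,-0.082,-0.009,50],[21.8,-25.1,-25.6,-0.005,-0.102,-0.012,50],[26.1,-30.1,-30.7,-0.006,-0.123,-0.014,50],[30.5,-35.1,-35.8,-0.007,-0.143,-0.016,50],[34.9,-40.1,-41,-0.008,-0.164,-0.018,50],[39.2,-45.1,-46.1,-0.009,-0.184,-0.021,50],[43.6,-50.2,-51.2,-0.01,-0.205,-0.023,50],[47.9,-55.2,-56.3,-0.011,-0.225,-0.025,50],[52.3,-60.2,-61.5,-0.012,-0.246,-0.028,50]]

```text
time_s: 10.15
tcp_pos: [0.4939, 0.1515, 0.2572]
eef_rot: [-0.018, 0.592, 0.804, 0.052]
ft_force: [0.1, 0.3, 0.3]
grip_width: 0.501
gripper_force: 0.0
```

Run:
```python
from plan import *
x0,r0,o=cur();print(x0,np.round(o['joint_positions'],3),o['ft_force'])
print(rel([.483,.167,.2],toolaxes(112.2,0),x0,r0))
```

```text
[0.4939 0.1515 0.2572] [ 0.22   0.196  1.722  0.104  1.171 -0.12 ] [0.0984 0.2509 0.3497]
(array([ 3.7602, -5.0431, -4.8565]), array([ 0.0128, -0.0094,  0.0581]))
```

Request:
carry_out:
  series:
    - [[4,-5,-5,0.012,-0.01,0.02,50],[4,-5,-5,0.012,-0.01,0.045,50],[4,-5,-5,0.012,-0.01,0.055,50],[4,-5,-5,0.012,-0.01,0.055,50],[4,-5,-5,0.012,-0.01,0.055,50]]

```text
time_s: 10.65
tcp_pos: [0.4838, 0.1654, 0.2035]
eef_rot: [-0.002, 0.558, 0.83, 0.001]
ft_force: [0.4, 0.6, -0.4]
grip_width: 0.501
gripper_force: 0.0
```

Run:
```python
from plan import *
from plant import eyes
from h import proj
import cv2
x0,r0,o=cur();print(x0,r0.as_matrix(),np.round(o['joint_positions'],3),o['ft_force'])
print(rel([.483,.167,.12],toolaxes(112.2,0),x0,r0))
a=eyes.camera("scene")["frame"][130:300,270:410];b=eyes.camera("top")["frame"][200:300,230:350]
for s in(-.055,.055):
    e=[.483-.3776*s,.167+.926*s,.119];print(proj('scene',e)-[270,130],proj('top',e)-[230,200])
cv2.imwrite("pics/b1.png",np.hstack([cv2.resize(a,None,fx=3,fy=3,interpolation=2),cv2.resize(b,(360,510)) [:510]*0+cv2.copyMakeBorder(cv2.resize(b,None,fx=3,fy=3,interpolation=2),0,210,0,0,cv2.BORDER_CONSTANT)]))
```

```text
[0.4838 0.1654 0.2035] [[-0.3762  0.9265 -0.002 ]
 [ 0.9265  0.3762  0.0045]
 [ 0.0049 -0.0002 -1.    ]] [ 0.304  0.256  1.78   0.005  1.106 -0.084] [ 0.4027  0.6281 -0.3865]
(array([-0.01  , -0.2833, -0.1032]), array([ 0.0014, -0.0001,  0.0835]))
[65.5212 65.1227] [79.323  57.5674]
[ 62.8897 103.9516] [37.4259 74.2451]
```

View pics/b1.png

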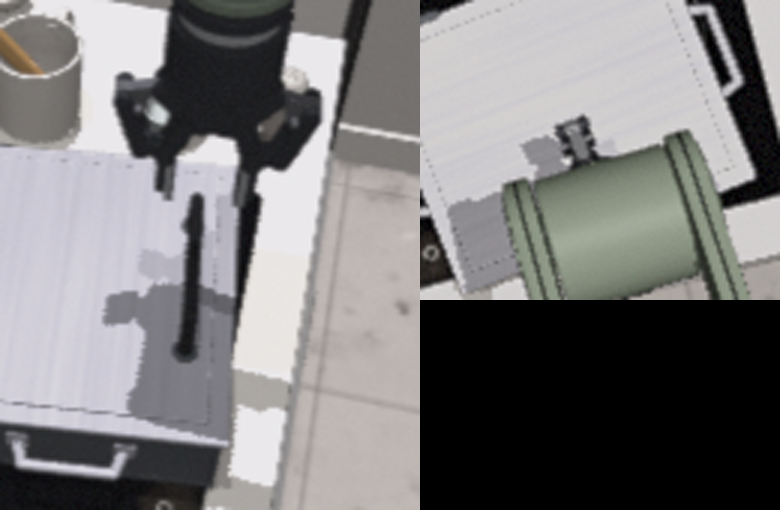

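The crop shows the bar from about (196,198) to (186,325), with its post feet at (188,225) and (184,352). The fingers straddle its line, and the prediction agrees laterally. I'll descend and grip.

Request:
carry_out:
  series:
    - [[0,0,0,0.004,0,0.03,50],[0,0,0,0.004,0,0.055,50],[0,0,0,0.004,0,0.072,50],[0,0,0,0.004,0,0.083,50],[0,0,0,0.004,0,0.083,50],[0,0,0,0.004,0,0.083,30],[0,0,0,0.004,0,0.083,20],[0,0,0,0.004,0,0.083,5],[0,0,0,0.004,0,0.083,5],[0,0,0,0.004,0,0.083,5],[0,0,0,0.004,0,0.083,5]]
  newtons: 35

```text
time_s: 11.85
tcp_pos: [0.4819, 0.17, 0.1214]
eef_rot: [-0.002, 0.558, 0.83, 0.001]
ft_force: [-2.1, -1.5, 6.0]
grip_width: 0.123
gripper_force: 34.4
```

Run:
```python
from plan import *
x0,r0,o=cur();print(x0,r0.as_matrix(),o['ft_force'],o['ft_torque'],o['grip_width'])
t=np.radians(22.2);u=np.array([np.cos(t),np.sin(t),0])
for d in(5,10,15,20,25,30,35,40,45):
    a=np.radians(d);x=-.192*np.cos(a)+.046*np.sin(a);z=.192*np.sin(a)+.046*np.cos(a)
    print(d,r0.inv().apply((x+.192)*u+[0,0,z-.046]).round(4))
```

```text
[0.4819 0.17   0.1214] [[-0.3776  0.926  -0.0012]
 [ 0.926   0.3776  0.0043]
 [ 0.0045  0.0005 -1.    ]] [-2.1057 -1.4702  5.963 ] [-0.3203  0.4406  0.0583] 0.12325225722773529
5 [ 0.0001  0.0047 -0.0166]
10 [ 0.0001  0.0109 -0.0326]
15 [ 0.0002  0.0185 -0.0481]
20 [ 0.0003  0.0273 -0.0629]
25 [ 0.0004  0.0375 -0.0768]
30 [ 0.0004  0.0488 -0.0898]
35 [ 0.0005  0.0612 -0.1018]
40 [ 0.0005  0.0745 -0.1126]
45 [ 0.0006  0.0888 -0.1222]
```

Request:
carry_out:
  series:
    - [[0,0,0,0,0.002,-0.008,5],[0,0,0,0,0.005,-0.017,5],[0,0,0,0,0.008,-0.025,5],[0,0,0,0,0.011,-0.033,5],[0,0,0,0,0.015,-0.041,5],[0,0,0,0,0.0185,-0.048,5],[0,0,0,0,0.023,-0.056,5],[0,0,0,0,0.027,-0.063,5],[0,0,0,0,0.0325,-0.07,5],[0,0,0,0,0.0375,-0.077,5],[0,0,0,0,0.0375,-0.077,5]]

```text
time_s: 12.95
tcp_pos: [0.5153, 0.1838, 0.1988]
eef_rot: [-0.003, 0.558, 0.83, -0.0]
ft_force: [-9.5, -3.6, 3.4]
grip_width: 0.123
gripper_force: 34.3
```

Request:
carry_out:
  series:
    - [[0,0,0,0,0.0055,-0.0065,5],[0,0,0,0,0.011,-0.013,5],[0,0,0,0,0.017,-0.019,5],[0,0,0,0,0.0235,-0.025,5],[0,0,0,0,0.03,-0.0305,5],[0,0,0,0,0.037,-0.036,5],[0,0,0,0,0.044,-0.041,5],[0,0,0,0,0.051,-0.0455,5],[0,0,0,0,0.051,-0.0455,5],[0,0,0,0,0.051,-0.0455,5]]

```text
time_s: 13.95
tcp_pos: [0.5625, 0.2031, 0.2462]
eef_rot: [-0.003, 0.558, 0.83, 0.001]
ft_force: [-11.3, -3.7, 11.4]
grip_width: 0.123
gripper_force: 35.5
```

Run:
```python
from plan import *
from plant import eyes
from h import proj
import cv2
x0,r0,o=cur();print(x0,o['ft_force'],o['ft_torque'],o['grip_width'],r0.as_quat())
d=x0-[.4819,.17,.1214];t=np.radians(22.2);u=d[:2]@[np.cos(t),np.sin(t)]
print('lid angle',45-np.degrees(np.arctan2(.046+d[2],.192-u)-np.radians(45)), np.degrees(np.arctan2(.046+d[2],.192-u)-np.arctan2(.046,.192)),'radius',np.hypot(.046+d[2],.192-u),np.hypot(.046,.192))
a=eyes.camera("scene")["frame"][100:310,200:400]
def lidpt(deg,xl,y,zl=.006): # rel hinge
    A=np.radians(deg);x=.114+xl*np.cos(A)+zl*np.sin(A);z=.070-xl*np.sin(A)+zl*np.cos(A)
    return [.5551+x*np.cos(t)-y*np.sin(t),.1965+x*np.sin(t)+y*np.cos(t),z-.001]
for g in(40,45,50):print(g,[((proj('scene',lidpt(g,-.228,y))-[200,100])*2.8).round() for y in(.133,-.133)])
cv2.imwrite("pics/l1.png",cv2.resize(a,None,fx=2.8,fy=2.8,interpolation=2))
```

```text
[0.5625 0.2031 0.2462] [-11.3414  -3.746   11.4035] [-0.5459  2.0486  0.0824] 0.12273548798535977 [ 0.5579  0.8299  0.0011 -0.003 ]
lid angle 31.545302101023573 44.981539786245285 radius 0.20047107452065102 0.19743353311937667
40 [array([347., 383.]), array([370., 110.])]
45 [array([328., 369.]), array([354.,  96.])]
50 [array([306., 355.]), array([336.,  82.])]
```

View pics/l1.png

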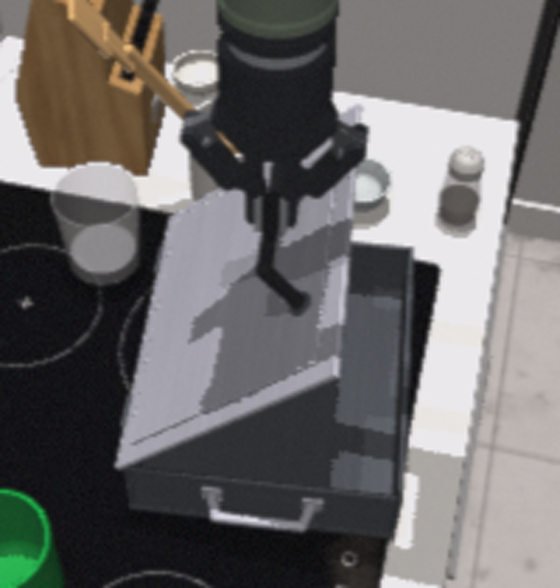

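The crop shows the lid raised, with its near front corner at (337,362); the model gives (328,369) for 45° and (347,383) for 40°. So the lid is at about 44–45°, and the TCP arc says 45.0°. I'll make a small nudge to ease the force, then hold.

Request:
carry_out:
  series:
    - [[0,0,0,0,0.001,-0.0025,5],[0,0,0,0,0.001,-0.0025,5],[0,0,0,0,0.001,-0.0025,5],[0,0,0,0,0.001,-0.0025,5],[0,0,0,0,0.001,-0.0025,5],[0,0,0,0,0.001,-0.0025,5]]

```text
time_s: 14.6
tcp_pos: [0.5639, 0.2038, 0.2473]
eef_rot: [-0.003, 0.558, 0.83, 0.001]
ft_force: [-7.1, -1.8, 5.3]
grip_width: 0.123
gripper_force: 34.9
```

Run:
```python
from plant import arm,job
import numpy as np
o=arm.get_obs();print(o['tcp_pos'],o['ft_force'],o['gripper_force'],np.abs(o['dq']).max())
if o['gripper_force']>20: print(job.job_done())
```

```text
[0.56391376 0.20375174 0.24732766] [-7.05244893 -1.76499439  5.30506891] 34.89480257034302 0.001400393915520868
the job is handed in; nothing more can be done
None
```

The job is handed in at 14.6 s: the turner is released in the upright white mug, blade up and leaning about 30° over the rear rim towards the knife block, and the gripper is holding the lid steady at about 45° (44–46° by my estimates).

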